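File the terracotta plaque in the clear slot of the finds rack

TASK

Take the terracotta plaque off its sloping stand and stand it upright on its lower long edge, fully home on the floor of a slot in the grey rack. Of the three empty slots two still have a black packing strip in the bottom, hard to see, which keeps a plaque from going all the way down: feel for the one that is clear. Lower the plaque in without dropping it or forcing it against the rack, let go of it there, and leave the two tiles already filed, the hand microscope and the specimen box where they are.

Things in the scene. Friction and masses are not known exactly. Their poses are not given: they have to be found in the camera images.
- plaque: terracotta plaque, 12 thick (x) by 150 long (y) by 110 high (z), 0.3 to 0.6 kg. Origin: centre of its lower long edge; z points up the plaque to its upper long edge, x out of its rosette face. At the start it leans back 25 degrees on the stand, upper edge towards the robot, rosette facing up and away from the robot; the upper 50 of its back is free.
- stand: fixed white sloping photo stand. Origin: centre of underside; x points away from the robot, as the plaque faces. Base x -60 to 50, 150 wide, 8 high. It carries the plaque's lower edge 30 above the origin on a ledge with a front lip 10 high; its back rest (140 wide) reaches 60 up the plaque.
- rack: fixed grey rack with blue ends, 200 (x) by 194 (y) by 57 high. Origin: centre of underside. 5 slots along y at x = -72, -36, 0, 36, 72, each 16 wide, 170 long, 45 deep (floor 12 above origin, divider tops 57). 2 hold filed tiles; of the 3 empty ones 2 have a black packing strip 20 thick (a plaque stops with its lower edge at 32, not 12) and 1 is clear. Which is which changes.
- filed1: white glazed tile already filed, standing in one of the slots, 12 thick (x) by 140 (y) by 70 high (z), loose. Origin: centre of its lower edge.
- filed2: blue glazed tile already filed, standing in another slot, same size as filed1, loose. Origin: centre of its lower edge.
- specimen_box: clear box with white lid lying on the bench, 100 by 70 by 34, loose; origin under its centre. Leave alone.
- microscope: black hand-held microscope lying on the bench, about 165 long (x) by 36 by 34 high, loose; origin on the bench under the middle of its barrel. Leave alone.

How it is judged (in metres and radians):
At the end, for the whole second after the job is handed in: Plaque on its lower long edge in the clear slot: edge within 6 mm of the slot floor, within 20 mm of mid-slot, aligned within 7 and upright within 9 degrees, at rest. Filed tiles still in their slots (tilt under 14 degrees, moved under 20 mm); microscope and box moved under 30 mm (x of plaque in the frame of rack between -0.085 and 0.085 m and y of plaque in the frame of rack between -0.02 and 0.02 m and z of plaque in the frame of rack between 0.006 and 0.018 m and angle between plaque's own z axis and vertical below 0.16 rad and angle between the y axis of plaque and the y axis of rack, either way round below 0.12 rad and linear speed of plaque below 0.02 m/s and angular speed of plaque below 0.1 rad/s and angle between each of filed1, filed2's own z axis and vertical below 0.25 rad and z of each of filed1, filed2 in the frame of rack below 0.02 m and distance of each of filed1, filed2 from where it was at the start of the episode below 0.02 m and distance of each of specimen_box, microscope from where it was at the start of the episode below 0.03 m); the robot touches nothing.
It fails at once if the plaque is dropped into the rack (it moves faster than 0.4 m/s inside a slot) (x of plaque in the frame of rack between -0.085 and 0.085 m and y of plaque in the frame of rack between -0.02 and 0.02 m and z of plaque in the frame of rack below 0.055 m and linear speed of plaque above 0.4 m/s).
It fails at once if the plaque is forced against the rack (more than 60 N) (contact force between plaque and rack above 60 N).
It fails at once if a filed tile is knocked over or pulled out (moved more than 40 mm) (distance of any of filed1, filed2 from where it was at the start of the episode above 0.04 m).
It fails at once if the hand microscope or the specimen box is disturbed (moved more than 30 mm) (distance of any of specimen_box, microscope from where it was at the start of the episode above 0.03 m).
It also fails if it takes over 54 s, if anything falls off the work surface, if the arm or the gripper's body presses on something with over 40 N, if the wrist force passes 120 N, or if a joint passes its speed limit or range.

ROBOT

A 6-joint arm with a two-finger parallel gripper is mounted at the origin on the work surface. World frame = base frame: x ahead of the robot, y to its left, z up, the work surface at z = 0. Lengths are in m, angles in degrees, forces in N, time in s.
With the tool pointing down it reaches from about 0.375 to 0.9 m from the base axis. Payload 3.1 kg.
Tool frame: the origin (TCP) lies at the very end of the fingers, on their centre line; the grasp point (between the pads) lies 19 mm behind it (bot.tcp_to_grasp is the distance from the TCP to the grasp point, in m); z points along the fingers, y is the line along which they close (so a half turn about z gives the same grasp; the last joint's range is limited). The gripper opens to 87 mm and grips with 3 to 60 N. Pads are 19 mm wide; open, the fingers measure 117 mm over their backs; the gripper's body (75 mm by 190 mm) begins 51 mm behind the grasp point.
Start: joints at [-82.592, 30.224, 82.088, -0, 67.689, -10.227], TCP at [0.189, -0.596, 0.223] pointing down, gripper open.
Joint ranges: [-176.69, 176.69], [-43.24, 126.21], [12.49, 139.97], [-82, 262], [0, 151.66], [-163.58, 163.58]. Speed limits (degrees/s): [159.86, 159.86, 180, 180, 180, 180].

INTERFACE

Orientations are given as a 3x3 rotation matrix whose columns are the frame's x, y, z axes.
In Python, from rig import telemetry, capture, camera_info, job, bot gives the robot as it stands. The module is installed in compiled form; this text tells all that it offers.
- The arm moves only by the tool carry_out, never from a script. Its argument "deltas" is a list that holds one entry, the list of rows, each a list of 7 numbers: the shift along the tool's x, y, z scaled (see below), then the turn, a rotation vector about the tool's x, y, z scaled (see below), then the closure, from -1 (fully open) to 1 (shut). In form: [[[dx, dy, dz, ax, ay, az, claw], ...]]. A call has exactly 10 rows; each row is the pose to reach, as a shift and turn from the pose commanded when the call began, along the tool's axes at that moment, turning the shorter way round; what a row does not reach only later rows make up. The controller multiplies each number of a shift by 15 cm and each number of a turn by 360 degrees. A row lasts 1/12 s, in which the tool goes at most 41.7 mm and 7.16 degrees, less where a joint would pass 70% of its speed; a pose out of reach is approached as far as the arm can. A call with a number of a shift or a turn outside -1 to 1 is refused whole. A call with a gripper value outside its range is refused whole. The fingers move at their own pace and stop on an object; the grip force is fixed at half the most. Time passes only in rows, so rows that repeat a pose let the fingers close, or fill a call up. It gives the time, the measured TCP pose, the force, the opening and the grip force at its end, in the units of the state.
- telemetry.read_state(): the state, without advancing time (a new reading comes with each control period).
- capture(name): name is "scene" or "top" or "wrist"; returns the picture (420x560x3 uint8, red, green, blue); there is no depth.
- camera_info(name): a dict with "mtx" (3x3 intrinsics, pixels), "cam_to_world" (4x4, takes a point from camera to world coordinates); the wrist camera has in their place "T_tool_cam" (4x4, takes a point from camera to tool coordinates, whose origin is the TCP and whose axes are the flange's). Camera axes: x right, y down, z forward; pixel columns grow to the right and rows downward; lengths in m; the calibration is good to about 2 mm. A picture is of the moment at which its call begins: read the wrist's pose just before it. camera_info takes no time and is no camera call.
- job.hand_in(): hands the job in; it is judged then, once.
The state is a dict: "time_s": time; "joint_positions": joint angles; "qvel": joint speeds; "tau": joint torques, N m; "position": TCP position; "tcp_rot": TCP orientation; "force": force on the tool from outside, world axes, zero at the start; "moment": the same for the moment, N m; "opening": opening from 0.0 (shut) to 1.0 (fully open); "grasp_force": force on a finger pad.
Only numpy, scipy, OpenCV 4.12 (cv2) and the standard library are available. Lean on these libraries where they do the work, as an engineer would, in place of code of your own. Each camera call takes 0.05 s, during which the arm holds its last target. There are 200 camera calls.

## Working session

There is one attempt and no reset: what is moved stays moved. The work goes in short steps, Python scripts to look and compute and a tool call to move; the robot and the scene stay as the last step left them, time stands still between calls to the robot, and variables do not carry over. Pictures are saved under pics/ and viewed, at most 10 in all, crops included, and the job is handed in when it is done.

Besides the shell and the picture viewer there is one more tool, called after "Call:" as name(argument=value, ...), one argument or row to a line, values as JSON. carry_out: Moves the arm, as the interface text tells. Its arguments: {"type":"object","properties":{"deltas":{"type":"array","items":{"type":"array","items":{"type":"array","items":{"type":"number"}}}}},"required":["deltas"]}

```bash
mkdir -p pics
python3 - <<'E'
from rig import telemetry,capture,camera_info,bot
import cv2,numpy as np
np.set_printoptions(precision=4,suppress=True)
s=telemetry.read_state();print(s)
for n in("scene","top"):
    i=camera_info(n);print(n,i["mtx"],i["cam_to_world"])
    cv2.imwrite(f"pics/{n}0.png",capture(n)[:,:,::-1])
print(camera_info("wrist"),bot.tcp_to_grasp)
E
```

```text
{'time_s': 0.0, 'joint_positions': array([-82.5914,  30.2774,  82.1561,  -0.0005,  67.6865, -10.2269]), 'qvel': array([ 0.0358, -0.0843,  0.0714,  0.0402,  0.0967, -0.0486]), 'tau': array([  0.0013, -44.0036, -17.6592,   0.0635,   0.0581,  -0.0002]), 'position': array([ 0.1893, -0.5949,  0.2216]), 'tcp_rot': array([[ 0.953 ,  0.303 , -0.0003],
       [ 0.303 , -0.953 ,  0.0021],
       [ 0.0004, -0.0021, -1.    ]]), 'force': array([0.3591, 0.1922, 1.4913]), 'moment': array([-0.0353, -0.0162,  0.0419]), 'grasp_force': 0.0, 'opening': 0.9989493995482535}
scene [[393.2997   0.     283.4176]
 [  0.     393.2997 210.4033]
 [  0.       0.       1.    ]] [[-0.8286  0.379  -0.4121  0.8902]
 [ 0.5599  0.5605 -0.6103  0.6232]
 [-0.0003 -0.7364 -0.6766  0.7824]
 [ 0.      0.      0.      1.    ]]
top [[528.4633   0.     283.5406]
 [  0.     528.4633 200.7102]
 [  0.       0.       1.    ]] [[ 0.0256 -0.9772  0.2107  0.0647]
 [-0.9996 -0.0236  0.012  -0.0347]
 [-0.0067 -0.211  -0.9775  1.8205]
 [ 0.      0.      0.      1.    ]]
{'mtx': array([[314.3313,   0.    , 282.6182],
       [  0.    , 314.3313, 213.1193],
       [  0.    ,   0.    ,   1.    ]]), 'T_tool_cam': array([[ 0.0002, -0.9637, -0.267 ,  0.0722],
       [ 1.    ,  0.0001,  0.0003,  0.0004],
       [-0.0003, -0.267 ,  0.9637, -0.1628],
       [ 0.    ,  0.    ,  0.    ,  1.    ]])} 0.0187
```

View pics/top0.png

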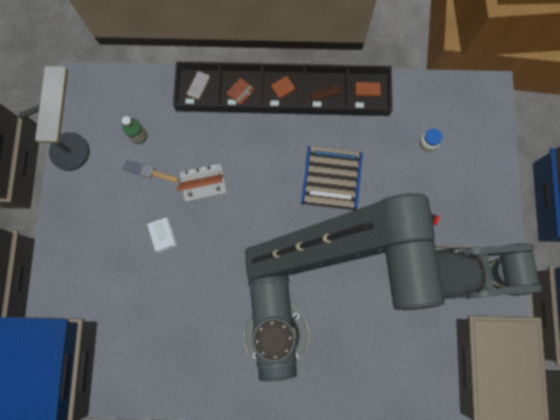

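View pics/scene0.png

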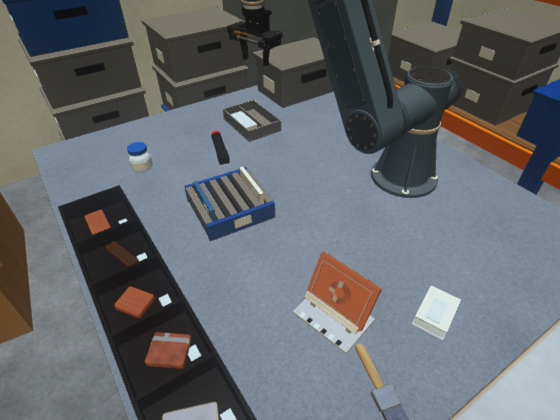

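The top view shows the stand with the plaque at about (202,183), the rack at (332,178), the box at (162,234) and the microscope mostly under the arm at (435,218). The scene view shows the same objects, with the rack's blue tile on its far side from the robot and the white tile on its near side. Next I'll enlarge the rack and stand.

```bash
cat > h.py <<'E'
from rig import telemetry,capture,camera_info,bot
import cv2,numpy as np
from scipy.spatial.transform import Rotation as R
np.set_printoptions(precision=4,suppress=True)
def cam(n,s=None):
    i=camera_info(n)
    if n!="wrist": return i["mtx"],i["cam_to_world"]
    T=np.eye(4);T[:3,:3]=s["tcp_rot"];T[:3,3]=s["position"]
    return i["mtx"],T@i["T_tool_cam"]
def onplane(K,T,uv,z):
    uv=np.atleast_2d(np.asarray(uv,float))
    d=np.c_[uv,np.ones(len(uv))]@np.linalg.inv(K).T@T[:3,:3].T
    o=T[:3,3];return o+d*((z-o[2])/d[:,2])[:,None]
def proj(K,T,P):
    p=(np.atleast_2d(P)-T[:3,3])@T[:3,:3]@K.T;return p[:,:2]/p[:,2:]
E
python3 - <<'E'
from h import *
t=cv2.imread("pics/top0.png");s=cv2.imread("pics/scene0.png")
a=cv2.resize(t[130:230,160:380],None,fx=3.6,fy=3.6,interpolation=cv2.INTER_CUBIC)[:,:790]
b=cv2.resize(s[160:355,170:400],None,fx=3,fy=3,interpolation=cv2.INTER_CUBIC)
cv2.imwrite("pics/a.png",a);cv2.imwrite("pics/b.png",b)
K,T=cam("top")
for n,uv,z in(("stand",(202,183),.05),("rack",(332,178),.05),("box",(162,234),.034),("mic",(435,218),.03)):print(n,onplane(K,T,uv,z))
E
```

```text
stand [[0.5022 0.2704 0.05  ]]
rack [[ 0.5308 -0.1784  0.05  ]]
box [[0.3235 0.3995 0.034 ]]
mic [[ 0.4026 -0.5344  0.03  ]]
```

View pics/a.png

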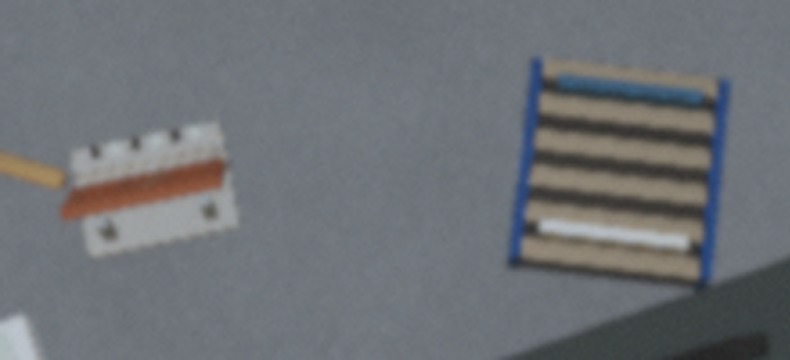

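View pics/b.png

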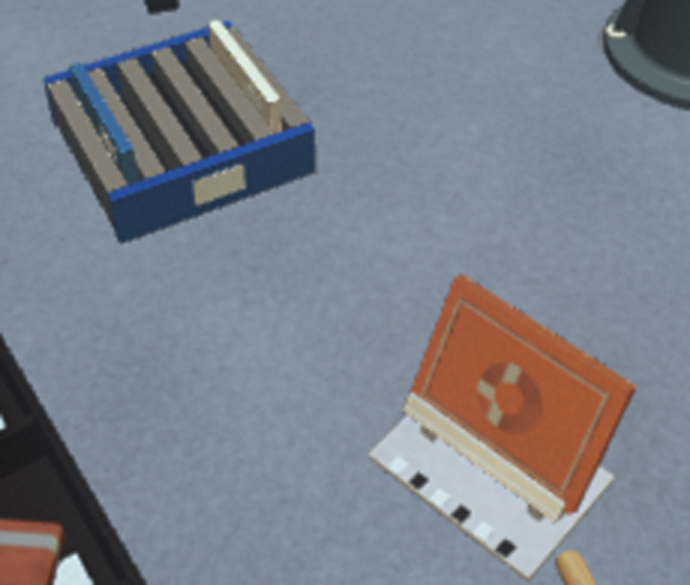

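The empty slots are the middle three (x = -36, 0 and 36). The blue tile is in the far slot and the white tile in the near one. I'll move above the rack to look with the wrist camera.

Call:
carry_out(
  deltas=[
    [[0.78,-0.58,-0.23,0,0,0,-1],[0.78,-0.58,-0.23,0,0,0,-1],[0.78,-0.58,-0.23,0,0,0,-1],[0.78,-0.58,-0.23,0,0,0,-1],[0.85,-0.63,-0.25,0,0,0,-1],[0.9,-0.67,-0.26,0,0,0,-1],[1,-0.74,-0.3,0,0,0,-1],[1,-0.74,-0.3,0,0,0,-1],[1,-0.74,-0.3,0,0,0,-1],[1,-0.74,-0.3,0,0,0,-1]],
  ],
)

```text
time_s: 0.93
position: [0.298, -0.4456, 0.2671]
tcp_rot: [[0.953, 0.302, -0.001], [0.302, -0.953, -0.001], [-0.001, 0.0, -1.0]]
force: [-0.7, 0.3, -0.6]
opening: 1.001
grasp_force: 0.0
```

Call:
carry_out(
  deltas=[
    [[1,-0.74,-0.3,0,0,0,-1],[1,-0.74,-0.3,0,0,0,-1],[1,-0.74,-0.3,0,0,0,-1],[1,-0.74,-0.3,0,0,0,-1],[1,-0.74,-0.3,0,0,0,-1],[1,-0.74,-0.3,0,0,0,-1],[1,-0.74,-0.3,0,0,0,-1],[1,-0.74,-0.3,0,0,0,-1],[1,-0.74,-0.3,0,0,0,-1],[1,-0.74,-0.3,0,0,0,-1]],
  ],
)

```text
time_s: 1.77
position: [0.4072, -0.2945, 0.3119]
tcp_rot: [[0.954, 0.301, -0.001], [0.301, -0.954, 0.001], [-0.001, -0.001, -1.0]]
force: [-0.5, -0.3, 0.2]
opening: 0.998
grasp_force: 0.0
```

Call:
carry_out(
  deltas=[
    [[1,-0.74,-0.3,0,0,-0.181,-1],[1,-0.74,-0.3,0,0,-0.181,-1],[1,-0.74,-0.3,0,0,-0.181,-1],[1,-0.74,-0.3,0,0,-0.181,-1],[1,-0.74,-0.3,0,0,-0.181,-1],[1,-0.74,-0.3,0,0,-0.181,-1],[1,-0.74,-0.3,0,0,-0.181,-1],[1,-0.74,-0.3,0,0,-0.181,-1],[1,-0.74,-0.3,0,0,-0.181,-1],[1,-0.74,-0.3,0,0,-0.181,-1]],
  ],
)

```text
time_s: 2.6
position: [0.5171, -0.1429, 0.3571]
tcp_rot: [[0.124, 0.992, -0.001], [0.992, -0.124, 0.0], [0.0, -0.001, -1.0]]
force: [0.7, 0.2, -0.3]
opening: 1.003
grasp_force: 0.0
```

Run:
```python
from h import *
s=telemetry.read_state();im=capture("wrist");print(s["position"],s["tcp_rot"],s["qvel"],s["force"])
np.savez("w1.npz",im=im,p=s["position"],r=s["tcp_rot"])
cv2.imwrite("pics/w1.png",im[:,:,::-1])
```

```text
[ 0.5171 -0.1429  0.3571] [[ 0.1244  0.9922 -0.0008]
 [ 0.9922 -0.1244  0.0002]
 [ 0.0001 -0.0008 -1.    ]] [-0.1943 -0.1484 -0.1844  0.1739 -0.0819  0.4773] [ 0.7043  0.1594 -0.2753]
```

View pics/w1.png

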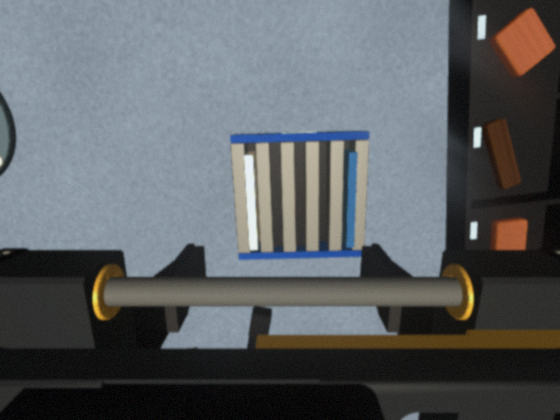

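The wrist view shows the rack spanning columns 232–369 and rows 131–258. The white tile is at column 251, the blue tile at 351, and the empty slots are at about 275, 300 and 325.

Run:
```python
from h import *
d=np.load("w1.npz");im=d["im"];K,T=cam("wrist",dict(position=d["p"],tcp_rot=d["r"]))
print(im[200,230:372:2].tolist())
hsv=cv2.cvtColor(im,cv2.COLOR_RGB2HSV)
m=((hsv[...,0]>105)&(hsv[...,0]<130)&(hsv[...,1]>150)).astype(np.uint8);m[:,:220]=0;m[:,380:]=0;m[270:]=0
m[145:247,:]=0
n,l,st,c=cv2.connectedComponentsWithStats(m)
for i in range(1,n):
    if st[i,4]>100:
        r=cv2.minAreaRect(np.argwhere(l==i)[:,::-1].astype(np.float32));b=cv2.boxPoints(r)
        print(st[i],onplane(K,T,b,.057)[:,:2].tolist())
# tan divider tops per row
L=(im[...,0].astype(float))
for v in range(165,245,12):
    row=im[v].astype(int);tan=(row[:,0]-row[:,2]>8)&(row[:,0]>110)
    e=np.flatnonzero(np.diff(tan[228:374].astype(int)))+228.5
    print(v,e.tolist())
```

```text
[[136, 147, 157], [135, 148, 157], [143, 147, 144], [176, 168, 151], [178, 170, 153], [178, 171, 154], [174, 168, 151], [179, 172, 152], [184, 187, 180], [230, 237, 239], [231, 239, 241], [232, 240, 241], [216, 225, 225], [117, 115, 100], [137, 132, 113], [174, 165, 148], [178, 170, 154], [176, 169, 151], [175, 171, 151], [177, 168, 152], [139, 135, 120], [71, 69, 63], [70, 68, 62], [64, 64, 58], [61, 62, 59], [62, 60, 58], [133, 129, 113], [177, 170, 152], [176, 170, 152], [178, 172, 154], [176, 170, 152], [176, 170, 150], [144, 137, 120], [69, 66, 63], [62, 60, 56], [61, 59, 52], [62, 59, 55], [60, 61, 54], [130, 126, 111], [175, 167, 150], [176, 168, 150], [175, 167, 152], [174, 164, 148], [170, 163, 143], [127, 122, 107], [66, 63, 60], [61, 58, 56], [56, 55, 53], [53, 52, 47], [55, 54, 51], [133, 129, 114], [171, 168, 148], [175, 167, 150], [171, 166, 148], [172, 165, 148], [170, 164, 145], [117, 115, 107], [43, 56, 61], [37, 58, 66], [59, 101, 140], [68, 118, 163], [63, 113, 159], [78, 123, 163], [148, 154, 151], [169, 163, 146], [167, 162, 144], [170, 161, 145], [168, 162, 147]
[... 399 characters left out ...]
25], [0.43122920556698535, -0.26517352158716806]]
165 [231.5, 243.5, 253.5, 254.5, 255.5, 269.5, 280.5, 293.5, 305.5, 318.5, 329.5, 342.5, 357.5, 367.5]
177 [232.5, 245.5, 254.5, 269.5, 280.5, 294.5, 305.5, 318.5, 329.5, 342.5, 357.5, 366.5]
189 [233.5, 245.5, 254.5, 270.5, 281.5, 294.5, 305.5, 318.5, 329.5, 342.5, 356.5, 365.5]
201 [234.5, 245.5, 255.5, 270.5, 281.5, 294.5, 305.5, 318.5, 329.5, 342.5, 356.5, 365.5]
213 [235.5, 247.5, 255.5, 271.5, 282.5, 294.5, 305.5, 318.5, 329.5, 341.5, 355.5, 364.5]
225 [236.5, 247.5, 256.5, 257.5, 258.5, 271.5, 282.5, 294.5, 305.5, 318.5, 329.5, 341.5, 355.5, 364.5]
237 [237.5, 247.5, 257.5, 272.5, 282.5, 295.5, 305.5, 318.5, 328.5, 340.5, 355.5, 363.5]
```

Run:
```python
from h import *
d=np.load("w1.npz");im=d["im"];K,T=cam("wrist",dict(position=d["p"],tcp_rot=d["r"]))
ed={k:[] for k in range(6)};guess=[(269.5,272.5),(280.5,282.5),(293.5,295.5)]
# subpixel divider edges: half-level crossing (118) of the red channel, from gap centres outward
cols=[(275,277),(300,300),(324.5,323.5)]
out=[]
for k,(a,b) in enumerate(cols):
    P=[]
    for v in range(160,241,4):
        c=int(round(a+(b-a)*(v-160)/80));r=im[v,:,0].astype(float)
        l=c
        while r[l]<118:l-=1
        rr=c
        while r[rr]<118:rr+=1
        P.append([l+(r[l]-118)/(r[l]-r[l+1]),v,rr-(r[rr]-118)/(r[rr]-r[rr-1])])
    P=np.array(P);A=onplane(K,T,P[:,[0,1]],.057);B=onplane(K,T,P[:,[2,1]],.057)
    C=(A+B)/2;f=np.polyfit(C[:,1],C[:,0],1)
    print("slot",k,"x at y=-.179",np.polyval(f,-.179),"slope deg",np.degrees(np.arctan(f[0])),"width",(B-A)[:,0].mean())
```

```text
slot 0 x at y=-.179 0.5022051511963115 slope deg 5.543980481053759 width 0.016756176438403738
slot 1 x at y=-.179 0.5384264445164438 slope deg 5.721508216884837 width 0.01694072321838607
slot 2 x at y=-.179 0.5746751104097657 slope deg 5.669927609035301 width 0.016873842493132712
```

The rack is well located: the slot spacing (36 mm), slot width and overall size all match the description. Now I'll move to the stand.

Call:
carry_out(
  deltas=[
    [[1,-0.16,0,0,0,0,-1],[1,-0.16,0,0,0,0,-1],[1,-0.16,0,0,0,0,-1],[1,-0.16,0,0,0,0,-1],[1,-0.16,0,0,0,0,-1],[1,-0.16,0,0,0,0,-1],[1,-0.16,0,0,0,0,-1],[1,-0.16,0,0,0,0,-1],[1,-0.16,0,0,0,0,-1],[1,-0.16,0,0,0,0,-1]],
  ],
)

```text
time_s: 3.48
position: [0.5125, 0.0087, 0.3574]
tcp_rot: [[0.128, 0.992, -0.0], [0.992, -0.128, -0.0], [-0.0, -0.0, -1.0]]
force: [-0.5, 0.4, -0.4]
opening: 0.998
grasp_force: 0.0
```

Call:
carry_out(
  deltas=[
    [[1,-0.16,0,0,0,0,-1],[1,-0.16,0,0,0,0,-1],[1,-0.16,0,0,0,0,-1],[1,-0.16,0,0,0,0,-1],[1,-0.16,0,0,0,0,-1],[1,-0.16,0,0,0,0,-1],[1,-0.16,0,0,0,0,-1],[1,-0.16,0,0,0,0,-1],[1,-0.16,0,0,0,0,-1],[1,-0.16,0,0,0,0,-1]],
  ],
)

```text
time_s: 4.32
position: [0.5076, 0.1605, 0.3576]
tcp_rot: [[0.128, 0.992, 0.0], [0.992, -0.128, -0.0], [-0.0, 0.0, -1.0]]
force: [-1.0, 0.0, -0.6]
opening: 0.997
grasp_force: 0.0
```

Call:
carry_out(
  deltas=[
    [[1,-0.16,0,0,0,-0.05,-1],[1,-0.16,0,0,0,-0.05,-1],[1,-0.16,0,0,0,-0.05,-1],[1,-0.16,0,0,0,-0.05,-1],[1,-0.16,0,0,0,-0.05,-1],[1,-0.16,0,0,0,-0.05,-1],[1,-0.16,0,0,0,-0.05,-1],[1,-0.16,0,0,0,-0.05,-1],[1,-0.16,0,0,0,-0.05,-1],[1,-0.16,0,0,0,-0.05,-1]],
  ],
)

```text
time_s: 5.15
position: [0.5027, 0.3123, 0.3578]
tcp_rot: [[-0.185, 0.983, 0.0], [0.983, 0.185, -0.0], [-0.0, 0.0, -1.0]]
force: [-0.9, 0.6, 0.7]
opening: 1.002
grasp_force: 0.0
```

Run:
```python
from h import *
s=telemetry.read_state();im=capture("wrist");print(s["position"],s["tcp_rot"])
np.savez("w2.npz",im=im,p=s["position"],r=s["tcp_rot"])
cv2.imwrite("pics/w2.png",im[:,:,::-1])
```

```text
[0.5027 0.3123 0.3578] [[-0.1854  0.9827  0.0002]
 [ 0.9827  0.1854 -0.0001]
 [-0.0001  0.0002 -1.    ]]
```

View pics/w2.png

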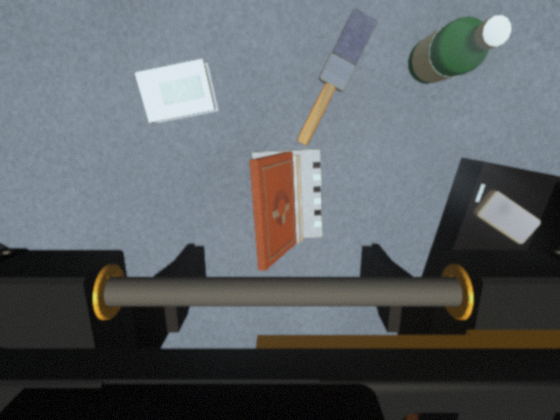

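The plaque's upper back edge runs from about (251,161) to (257,269). The stand base is to its right, with its front edge at about column 322.

Run:
```python
from h import *
d=np.load("w2.npz");im=d["im"];K,T=cam("wrist",dict(position=d["p"],tcp_rot=d["r"]))
hsv=cv2.cvtColor(im,cv2.COLOR_RGB2HSV)
m=((hsv[...,0]<12)&(hsv[...,1]>120)&(hsv[...,2]>70)).astype(np.uint8);m[:,:235]=0;m[:,310:]=0;m[:140]=0;m[275:]=0
vs=np.flatnonzero(m.sum(1)>5);print(vs.min(),vs.max())
le=np.array([[np.flatnonzero(m[v])[0]-.5,v] for v in vs])
c=max(cv2.findContours(m,0,2)[0],key=cv2.contourArea)
q=cv2.approxPolyDP(c,4,True)[:,0];print(q.tolist())
g=le[8:-8];f=np.polyfit(g[:,1],g[:,0],1)
A=onplane(K,T,np.c_[np.polyval(f,g[:,1]),g[:,1]],.127)
h=np.polyfit(A[:,1],A[:,0],1);print("back edge yaw",-np.degrees(np.arctan(h[0])),"x at y=.27",np.polyval(h,.27))
print(onplane(K,T,q,.127)[:,:2].tolist(),onplane(K,T,q,.132)[:,:2].tolist())
for v in(180,200,220,240):print(v,im[v,246:312].tolist() if v==200 else im[v,248:275,0].tolist())
# stand base corners
w=((hsv[...,1]<40)&(hsv[...,2]>170)).astype(np.uint8);w[:,:240]=0;w[:,335:]=0;w[:140]=0;w[250:]=0
vv,uu=np.nonzero(w);print("white",uu.max(),vv.min(),vv.max())
```

```text
153 268
[[291, 153], [250, 161], [261, 269], [295, 242]]
back edge yaw 13.691041178608902 x at y=.27 0.4720092022574666
[[0.5048064942944669, 0.35366394579006255], [0.4566411947330155, 0.3346042982268708], [0.4946058322667765, 0.19265488402470368], [0.5325876200410424, 0.23983155567655304]] [[0.5045947796112893, 0.3540449955713285], [0.4570413372942598, 0.33522746803113773], [0.4945236994405866, 0.195081276859074], [0.5320229939631262, 0.24165865008278697]]
180 [124, 128, 136, 153, 164, 165, 166, 163, 163, 164, 161, 154, 149, 148, 143, 139, 137, 147, 152, 152, 150, 153, 154, 155, 155, 153, 151]
200 [[130, 144, 152], [131, 140, 150], [128, 137, 149], [124, 132, 146], [129, 138, 148], [135, 133, 140], [138, 112, 105], [159, 102, 83], [162, 95, 64], [166, 94, 64], [167, 94, 62], [170, 96, 67], [170, 97, 66], [166, 95, 64], [160, 88, 57], [156, 81, 50], [151, 77, 49], [142, 74, 48], [132, 74, 53], [131, 84, 61], [140, 81, 55], [145, 77, 47], [148, 72, 45], [149, 75, 44], [150, 77, 46], [153, 78, 50], [150, 75, 46], [145, 77, 50], [129, 66, 44], [124, 67, 49], [120, 66, 49], [118, 63, 47], [122, 65, 46], [127, 68, 46], [136, 72, 44], [144, 74, 45], [140, 72, 42], [143, 74, 47], [130, 68, 46], [123, 65, 46], [117, 63, 49], [119, 66, 46], [125, 66, 44], [135, 70, 46], [144, 77, 49], [147, 84, 61], [143, 88, 64], [142, 89, 65], [158, 129, 116], [182, 178, 176], [188, 193, 193], [185, 186, 178], [182, 175, 157], [183, 177, 160], [187, 187, 178], [185, 185, 181], [188, 190, 192], [189, 195, 198], [191, 199, 205], [193, 200, 207], [191, 198, 203], [191, 201, 205], [194, 202, 205], [189, 198, 204], [189, 197, 200], [189, 199, 203]]
220 [128, 130, 134, 134, 130, 136, 149, 155, 163, 160, 163, 166, 162, 163, 154, 149, 145, 147, 142, 146, 149, 147, 148, 150, 150, 147, 140]
240 [133, 132, 130, 132, 131, 129, 132, 141, 156, 163, 162, 162, 163, 161, 160, 151, 147, 147, 145, 141, 144, 145, 148, 143, 148, 146, 144]
white 322 149 241
```

```bash
cat >> h.py <<'E'
def plan(Rt,pt,s=None):
    "shift/turn numbers from the present pose to pose (Rt,pt)"
    s=s or telemetry.read_state();r=s["tcp_rot"]
    print("shift",r.T@(pt-s["position"])/.15,"turn",R.from_matrix(r.T@Rt).as_rotvec()/(2*np.pi))
a=np.radians(13.7);f=np.array([np.cos(a),np.sin(a),0]);yp=np.array([-np.sin(a),np.cos(a),0]);up=np.array([0,0,1.])
b=np.radians(25);zp=-np.sin(b)*f+np.cos(b)*up;xp=np.cos(b)*f+np.sin(b)*up
Cb=np.array([.4735,.264,.127]);top=Cb+.006*xp
Rg=np.c_[yp,xp,-zp];pg=top-.041*zp
E
python3 - <<'E'
from h import *
K,T=cam("scene")
print(proj(K,T,np.array([Cb+.075*yp,Cb-.075*yp,Cb+.012*xp+.075*yp,Cb+.012*xp-.075*yp,top-.11*zp+.006*xp+.075*yp])))
print("grasp",pg);plan(Rg,pg+.08*zp);plan(Rg,pg)
E
```

```text
[[382.0281 288.1268]
 [323.5143 250.7159]
 [379.5478 289.9054]
 [320.6126 251.9352]
 [359.8712 331.6963]]
grasp [0.4956 0.2694 0.0924]
shift [-0.2854 -0.3246  1.2858] turn [-0.0694  0.0018 -0.0082]
shift [-0.2735 -0.0996  1.7692] turn [-0.0694  0.0018 -0.0082]
```

Call:
carry_out(
  deltas=[
    [[-0.285,-0.325,0.4,-0.0694,0.0018,-0.0082,-1],[-0.285,-0.325,0.7,-0.0694,0.0018,-0.0082,-1],[-0.285,-0.325,1,-0.0694,0.0018,-0.0082,-1],[-0.285,-0.325,1,-0.0694,0.0018,-0.0082,-1],[-0.285,-0.325,1,-0.0694,0.0018,-0.0082,-1],[-0.285,-0.325,1,-0.0694,0.0018,-0.0082,-1],[-0.285,-0.325,1,-0.0694,0.0018,-0.0082,-1],[-0.285,-0.325,1,-0.0694,0.0018,-0.0082,-1],[-0.285,-0.325,1,-0.0694,0.0018,-0.0082,-1],[-0.285,-0.325,1,-0.0694,0.0018,-0.0082,-1]],
  ],
)

```text
time_s: 6.03
position: [0.466, 0.2636, 0.2103]
tcp_rot: [[-0.238, 0.878, 0.416], [0.971, 0.215, 0.102], [0.001, 0.428, -0.904]]
force: [0.5, 0.1, 0.3]
opening: 0.999
grasp_force: 0.0
```

Run:
```python
from h import *
plan(Rg,pg)
s=telemetry.read_state();im=capture("wrist")
K,T=cam("wrist",s)
q=proj(K,T,np.array([Cb+.075*yp,Cb-.075*yp,Cb+.012*xp+.075*yp,Cb+.012*xp-.075*yp]));print(q)
for u,v in q:cv2.circle(im,(int(round(u)),int(round(v))),2,(0,255,0),-1)
cv2.imwrite("pics/w3.png",im[:,:,::-1])
```

```text
shift [-0.0096 -0.1552  0.7963] turn [ 0.001  -0.0002  0.0001]
[[244.1017 124.5743]
 [249.5566 304.2157]
 [260.3245 124.5946]
 [263.3955 304.1759]]
```

View pics/w3.png

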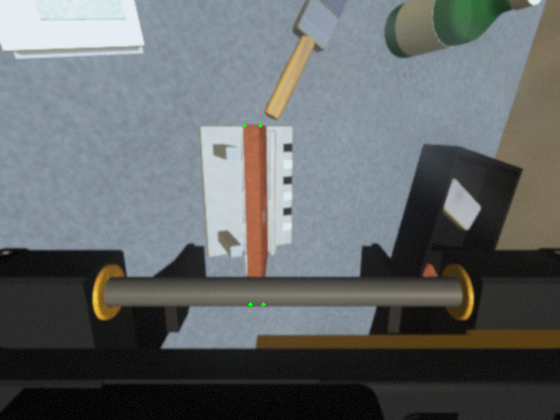

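The predicted corner marks sit on the plaque's upper edge (columns 244–263, top end at row 125), so the estimate holds. I'll advance and grip.

Call:
carry_out(
  deltas=[
    [[-0.01,-0.155,0,0.001,0,0,-1],[-0.01,-0.155,0.1,0.001,0,0,-1],[-0.01,-0.155,0.2,0.001,0,0,-1],[-0.01,-0.155,0.3,0.001,0,0,-1],[-0.01,-0.155,0.4,0.001,0,0,-1],[-0.01,-0.155,0.5,0.001,0,0,-1],[-0.01,-0.155,0.6,0.001,0,0,-1],[-0.01,-0.155,0.7,0.001,0,0,-1],[-0.01,-0.155,0.796,0.001,0,0,-1],[-0.01,-0.155,0.796,0.001,0,0,-1]],
  ],
)

```text
time_s: 6.92
position: [0.494, 0.2686, 0.0887]
tcp_rot: [[-0.238, 0.882, 0.406], [0.971, 0.217, 0.099], [-0.0, 0.418, -0.908]]
force: [-0.7, 0.1, -0.1]
opening: 0.998
grasp_force: 0.0
```

Call:
carry_out(
  deltas=[
    [[0,0,0,0,0,0,0.2],[0,0,0,0,0,0,0.4],[0,0,0,0,0,0,0.6],[0,0,0,0,0,0,0.7],[0,0,0,0,0,0,1],[0,0,0,0,0,0,1],[0,0,0,0,0,0,1],[0,0,0,0,0,0,1],[0,0,0,0,0,0,1],[0,0,0,0,0,0,1]],
  ],
)

```text
time_s: 7.75
position: [0.4913, 0.2679, 0.0895]
tcp_rot: [[-0.238, 0.883, 0.405], [0.971, 0.217, 0.099], [-0.0, 0.417, -0.909]]
force: [-0.2, -0.5, -0.7]
opening: 0.327
grasp_force: 0.0
```

Call:
carry_out(
  deltas=[
    [[0,0,0,0,0,0,1],[0,0,0,0,0,0,1],[0,0,0,0,0,0,1],[0,0,0,0,0,0,1],[0,0,0,0,0,0,1],[0,0,0,0,0,0,1],[0,0,0,0,0,0,1],[0,0,0,0,0,0,1],[0,0,0,0,0,0,1],[0,0,0,0,0,0,1]],
  ],
)

```text
time_s: 8.58
position: [0.4955, 0.2691, 0.0914]
tcp_rot: [[-0.238, 0.88, 0.412], [0.971, 0.215, 0.102], [0.002, 0.425, -0.905]]
force: [4.8, -0.9, 1.5]
opening: 0.134
grasp_force: 30.0
```

Call:
carry_out(
  deltas=[
    [[0,0,-0.05,0,0,0,1],[0,0,-0.1,0,0,0,1],[0,0,-0.15,0,0,0,1],[0,0,-0.2,0,0,0,1],[0,0,-0.3,0,0,0,1],[0,0,-0.4,0,0,0,1],[0,0,-0.55,0,0,0,1],[0,0,-0.7,0,0,0,1],[0,0,-0.8,0,0,0,1],[0,0,-0.8,0,0,0,1]],
  ],
)

```text
time_s: 9.42
position: [0.441, 0.2557, 0.1997]
tcp_rot: [[-0.239, 0.883, 0.404], [0.971, 0.217, 0.099], [-0.0, 0.416, -0.909]]
force: [-0.1, 0.8, -4.5]
opening: 0.135
grasp_force: 30.0
```

```bash
cat >> h.py <<'E'
g=np.radians(5.6);rx=np.array([np.cos(g),-np.sin(g),0]);ry=np.array([np.sin(g),np.cos(g),0])
Rr=np.c_[ry,rx,-up];Rc=np.array([.5384,-.179,0])
E
python3 - <<'E'
from h import *
s=telemetry.read_state();print(s["position"],s["force"],s["opening"],s["grasp_force"])
plan(Rr,Rc+.22*up)
im=capture("wrist");im2=capture("scene");
cv2.imwrite("pics/w4.png",np.hstack([cv2.resize(im,(400,300)),cv2.resize(im2,(400,300))])[:,:,::-1])
E
```

```text
[0.441  0.2557 0.1997] [-0.0852  0.8103 -4.463 ] 0.13470505038441194 29.99856828711927
shift [-2.9695  0.0005 -0.1479] turn [ 0.0677 -0.0116  0.0531]
```

View pics/w4.png

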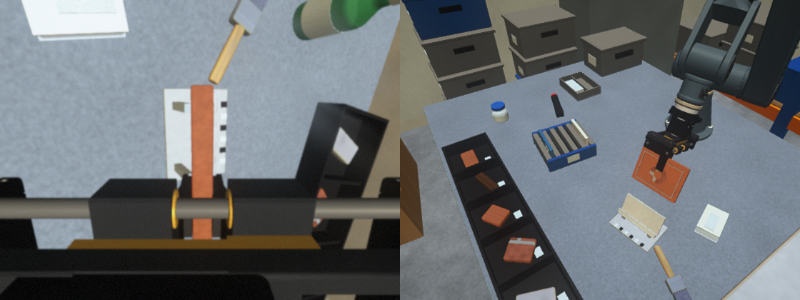

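The wrist view shows the plaque held upright between the fingers at (200,150), clear of the now empty stand. Turning upright and carrying it over the rack.

Call:
carry_out(
  deltas=[
    [[-0.2,0,-0.05,0.0136,-0.0023,0.0106,1],[-0.4,0,-0.1,0.027,-0.0046,0.021,1],[-0.6,0,-0.15,0.04,-0.007,0.032,1],[-0.8,0,-0.15,0.054,-0.0093,0.0425,1],[-1,0,-0.15,0.0677,-0.0116,0.0531,1],[-1,0,-0.15,0.0677,-0.0116,0.0531,1],[-1,0,-0.15,0.0677,-0.0116,0.0531,1],[-1,0,-0.15,0.0677,-0.0116,0.0531,1],[-1,0,-0.15,0.0677,-0.0116,0.0531,1],[-1,0,-0.15,0.0677,-0.0116,0.0531,1]],
  ],
)

```text
time_s: 10.35
position: [0.4681, 0.109, 0.2182]
tcp_rot: [[0.096, 0.995, -0.002], [0.995, -0.096, -0.0], [-0.0, -0.002, -1.0]]
force: [-0.5, -0.5, -4.4]
opening: 0.137
grasp_force: 30.0
```

Call:
carry_out(
  deltas=[
    [[-0.1,0.03,0,0,0,0,1],[-0.25,0.08,0,0,0,0,1],[-0.4,0.13,0,0,0,0,1],[-0.55,0.19,0,0,0,0,1],[-0.7,0.25,0,0,0,0,1],[-0.85,0.3,0,0,0,0,1],[-0.93,0.328,0,0,0,0,1],[-0.93,0.328,0,0,0,0,1],[-0.93,0.328,0,0,0,0,1],[-0.93,0.328,0,0,0,0,1]],
  ],
)

```text
time_s: 11.18
position: [0.5038, -0.0341, 0.2188]
tcp_rot: [[0.097, 0.995, -0.001], [0.995, -0.097, 0.001], [0.001, -0.001, -1.0]]
force: [0.3, 0.9, -4.3]
opening: 0.135
grasp_force: 30.0
```

Run:
```python
from h import *
print(telemetry.read_state()["position"]);plan(Rr,Rc+.22*up);plan(Rr,Rc+.15*up)
```

```text
[ 0.5038 -0.0341  0.2188]
shift [-0.9391  0.3237 -0.0092] turn [-0.0002 -0.0002  0.0001]
shift [-0.9396  0.3242  0.4575] turn [-0.0002 -0.0002  0.0001]
```

Call:
carry_out(
  deltas=[
    [[-0.1,0.03,0,0,0,0,1],[-0.25,0.08,0,0,0,0,1],[-0.4,0.13,0,0,0,0,1],[-0.55,0.19,0,0,0,0,1],[-0.7,0.25,0,0,0,0,1],[-0.85,0.29,0.1,0,0,0,1],[-0.939,0.324,0.25,0,0,0,1],[-0.939,0.324,0.4,0,0,0,1],[-0.939,0.324,0.4,0,0,0,1],[-0.939,0.324,0.4,0,0,0,1]],
  ],
)

```text
time_s: 12.02
position: [0.5378, -0.1783, 0.1579]
tcp_rot: [[0.097, 0.995, -0.004], [0.995, -0.097, 0.003], [0.003, -0.004, -1.0]]
force: [0.5, -0.6, -4.2]
opening: 0.136
grasp_force: 30.0
```

Run:
```python
from h import *
s=telemetry.read_state();im=capture("wrist");print(s["position"],s["tcp_rot"][:,2]);plan(Rr,Rc+.14*up)
K,T=cam("wrist",s)
P=s["position"];t=s["tcp_rot"];tp=P-.042*t[:,2]
c=[tp+.075*t[:,0]+e*.006*t[:,1] for e in(-1,1)]+[P+.068*t[:,2]+.075*t[:,0]+e*.006*t[:,1] for e in(-1,1)]
c+=[Rc+.085*ry+(e*.008+k)*rx+.057*up for k in(-.036,0,.036) for e in(-1,1)]
q=proj(K,T,np.array(c));print(q)
for u,v in q:cv2.circle(im,(int(round(u)),int(round(v))),1,(0,255,0),-1)
cv2.imwrite("pics/w5.png",cv2.resize(im[60:300,160:460],None,fx=2.5,fy=2.5)[:,:,::-1])
```

```text
[ 0.5378 -0.1783  0.1579] [-0.0042  0.003  -1.    ]
shift [-0.0012 -0.0041  0.1281] turn [-0.0001 -0.0001  0.0002]
[[268.3473 118.7279]
 [300.9358 118.7359]
 [275.0167 122.0821]
 [292.0285 122.0861]
 [229.8414 110.6846]
 [249.8465 110.7018]
 [274.864  110.7234]
 [294.8869 110.7406]
 [319.9268 110.7621]
 [339.9676 110.7794]]
```

View pics/w5.png

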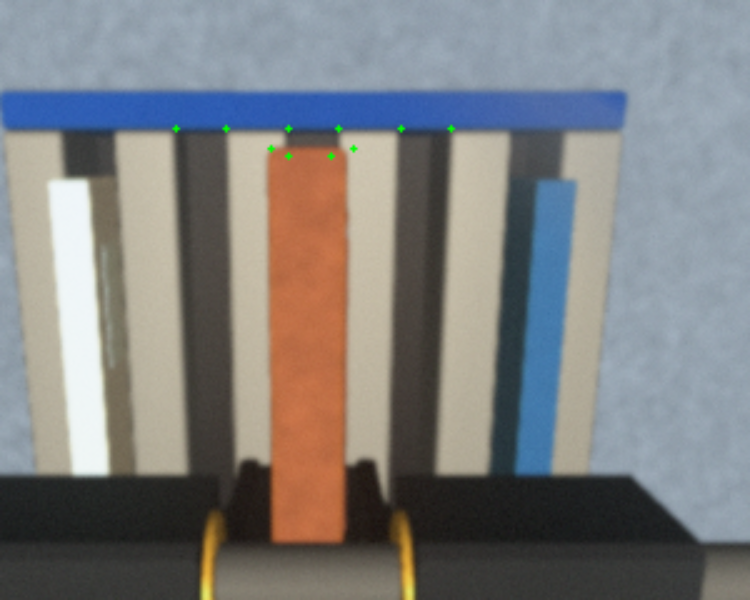

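The wrist view shows the plaque (crop columns 268–346) above the middle slot, and the predicted slot corners (289–338) fall right on the slot ends. I'll lower it gently into the middle slot to feel.

Call:
carry_out(
  deltas=[
    [[0,0.002,0.03,0,0,0,1],[0,0.002,0.06,0,0,0,1],[0,0.002,0.09,0,0,0,1],[0,0.002,0.12,0,0,0,1],[0,0.002,0.15,0,0,0,1],[0,0.002,0.17,0,0,0,1],[0,0.002,0.19,0,0,0,1],[0,0.002,0.2,0,0,0,1],[0,0.002,0.21,0,0,0,1],[0,0.002,0.21,0,0,0,1]],
  ],
)

```text
time_s: 12.9
position: [0.5395, -0.1805, 0.1273]
tcp_rot: [[0.098, 0.995, -0.0], [0.995, -0.098, 0.0], [0.0, -0.0, -1.0]]
force: [0.0, 0.5, -5.1]
opening: 0.139
grasp_force: 30.0
```

Call:
carry_out(
  deltas=[
    [[0,0,0.01,0,0,0,1],[0,0,0.02,0,0,0,1],[0,0,0.03,0,0,0,1],[0,0,0.04,0,0,0,1],[0,0,0.05,0,0,0,1],[0,0,0.06,0,0,0,1],[0,0,0.07,0,0,0,1],[0,0,0.08,0,0,0,1],[0,0,0.09,0,0,0,1],[0,0,0.09,0,0,0,1]],
  ],
)

```text
time_s: 13.73
position: [0.5394, -0.1804, 0.1138]
tcp_rot: [[0.098, 0.995, -0.0], [0.995, -0.098, 0.0], [0.0, -0.0, -1.0]]
force: [0.4, 1.2, -3.5]
opening: 0.133
grasp_force: 30.0
```

Call:
carry_out(
  deltas=[
    [[0,0,0.01,0,0,0,1],[0,0,0.02,0,0,0,1],[0,0,0.03,0,0,0,1],[0,0,0.04,0,0,0,1],[0,0,0.05,0,0,0,1],[0,0,0.06,0,0,0,1],[0,0,0.065,0,0,0,1],[0,0,0.07,0,0,0,1],[0,0,0.075,0,0,0,1],[0,0,0.075,0,0,0,1]],
  ],
)

```text
time_s: 14.57
position: [0.5396, -0.1804, 0.1027]
tcp_rot: [[0.098, 0.995, 0.0], [0.995, -0.098, -0.0], [0.0, 0.0, -1.0]]
force: [-0.3, 0.6, -5.2]
opening: 0.137
grasp_force: 30.0
```

Call:
carry_out(
  deltas=[
    [[0,0,0.004,0,0,0,1],[0,0,0.008,0,0,0,1],[0,0,0.012,0,0,0,1],[0,0,0.016,0,0,0,1],[0,0,0.02,0,0,0,1],[0,0,0.023,0,0,0,1],[0,0,0.026,0,0,0,1],[0,0,0.028,0,0,0,1],[0,0,0.03,0,0,0,1],[0,0,0.03,0,0,0,1]],
  ],
)

```text
time_s: 15.4
position: [0.5397, -0.1804, 0.0999]
tcp_rot: [[0.098, 0.995, 0.001], [0.995, -0.098, -0.001], [-0.0, 0.001, -1.0]]
force: [-2.4, 2.3, 6.3]
opening: 0.134
grasp_force: 30.0
```

The contact at TCP z 0.100 (lower edge at 32 mm) matches a packing strip, so the middle slot is blocked. Next is the slot at +36.

Call:
carry_out(
  deltas=[
    [[0,0,-0.03,0,0,0,1],[0,0,-0.08,0,0,0,1],[0,0,-0.15,0,0,0,1],[0,0,-0.25,0,0,0,1],[0,0,-0.29,0,0,0,1],[0,0,-0.29,0,0,0,1],[0,0.06,-0.29,0,0,0,1],[0,0.15,-0.29,0,0,0,1],[0,0.24,-0.29,0,0,0,1],[0,0.24,-0.29,0,0,0,1]],
  ],
)

```text
time_s: 16.23
position: [0.5789, -0.1849, 0.1415]
tcp_rot: [[0.098, 0.995, 0.005], [0.995, -0.098, -0.002], [-0.001, 0.005, -1.0]]
force: [0.1, -0.5, -5.0]
opening: 0.136
grasp_force: 30.0
```

Run:
```python
from h import *
s=telemetry.read_state();print(s["position"],s["force"]);plan(Rr,Rc+.036*rx+.113*up)
```

```text
[ 0.5789 -0.1849  0.1415] [ 0.1303 -0.5217 -5.0384]
shift [ 0.0132 -0.0335  0.1896] turn [ 0.0008  0.0002 -0.    ]
```

Call:
carry_out(
  deltas=[
    [[0,-0.006,0,0,0,0,1],[0,-0.006,0.02,0,0,0,1],[0,-0.006,0.05,0,0,0,1],[0,-0.006,0.08,0,0,0,1],[0,-0.006,0.1,0,0,0,1],[0,-0.006,0.115,0,0,0,1],[0,-0.006,0.13,0,0,0,1],[0,-0.006,0.145,0,0,0,1],[0,-0.006,0.16,0,0,0,1],[0,-0.006,0.16,0,0,0,1]],
  ],
)

```text
time_s: 17.07
position: [0.5743, -0.1838, 0.1174]
tcp_rot: [[0.098, 0.995, -0.0], [0.995, -0.098, 0.0], [0.0, -0.0, -1.0]]
force: [-0.6, 0.5, -3.9]
opening: 0.139
grasp_force: 30.0
```

Call:
carry_out(
  deltas=[
    [[0,0,0.02,0,0,0,1],[0,0,0.03,0,0,0,1],[0,0,0.04,0,0,0,1],[0,0,0.05,0,0,0,1],[0,0,0.06,0,0,0,1],[0,0,0.07,0,0,0,1],[0,0,0.08,0,0,0,1],[0,0,0.085,0,0,0,1],[0,0,0.09,0,0,0,1],[0,0,0.09,0,0,0,1]],
  ],
)

```text
time_s: 17.9
position: [0.5745, -0.1839, 0.1042]
tcp_rot: [[0.098, 0.995, 0.0], [0.995, -0.098, 0.0], [0.0, 0.0, -1.0]]
force: [-0.4, -0.6, -4.7]
opening: 0.138
grasp_force: 30.0
```

Call:
carry_out(
  deltas=[
    [[0,0,0.005,0,0,0,1],[0,0,0.01,0,0,0,1],[0,0,0.015,0,0,0,1],[0,0,0.02,0,0,0,1],[0,0,0.025,0,0,0,1],[0,0,0.03,0,0,0,1],[0,0,0.035,0,0,0,1],[0,0,0.04,0,0,0,1],[0,0,0.04,0,0,0,1],[0,0,0.04,0,0,0,1]],
  ],
)

```text
time_s: 18.73
position: [0.5745, -0.1839, 0.0983]
tcp_rot: [[0.098, 0.995, 0.0], [0.995, -0.098, -0.0], [0.0, 0.0, -1.0]]
force: [-0.1, -0.2, -4.9]
opening: 0.135
grasp_force: 30.0
```

It passed the strip height with no load, so this slot looks clear. Continuing down.

Call:
carry_out(
  deltas=[
    [[0,0,0.01,0,0,0,1],[0,0,0.02,0,0,0,1],[0,0,0.03,0,0,0,1],[0,0,0.04,0,0,0,1],[0,0,0.05,0,0,0,1],[0,0,0.06,0,0,0,1],[0,0,0.07,0,0,0,1],[0,0,0.08,0,0,0,1],[0,0,0.09,0,0,0,1],[0,0,0.09,0,0,0,1]],
  ],
)

```text
time_s: 19.57
position: [0.5744, -0.1838, 0.0845]
tcp_rot: [[0.098, 0.995, -0.0], [0.995, -0.098, 0.0], [0.0, -0.0, -1.0]]
force: [-0.7, 0.6, -4.3]
opening: 0.136
grasp_force: 30.0
```

Call:
carry_out(
  deltas=[
    [[0,0,0.005,0,0,0,1],[0,0,0.01,0,0,0,1],[0,0,0.015,0,0,0,1],[0,0,0.02,0,0,0,1],[0,0,0.025,0,0,0,1],[0,0,0.028,0,0,0,1],[0,0,0.031,0,0,0,1],[0,0,0.034,0,0,0,1],[0,0,0.036,0,0,0,1],[0,0,0.036,0,0,0,1]],
  ],
)

```text
time_s: 20.4
position: [0.5746, -0.1839, 0.0799]
tcp_rot: [[0.098, 0.995, 0.001], [0.995, -0.098, -0.0], [-0.0, 0.001, -1.0]]
force: [-0.8, 1.0, -0.7]
opening: 0.136
grasp_force: 30.0
```

Floor contact came at TCP z 0.080, exactly 20 mm lower, and the weight is off the wrist. I'll open the fingers slightly, because a tile is next door, and back out upward.

Call:
carry_out(
  deltas=[
    [[0,0,0,0,0,0,0.7],[0,0,0,0,0,0,0.65],[0,0,0,0,0,0,0.6],[0,0,0,0,0,0,0.55],[0,0,0,0,0,0,0.52],[0,0,0,0,0,0,0.52],[0,0,0,0,0,0,0.52],[0,0,0,0,0,0,0.52],[0,0,0,0,0,0,0.52],[0,0,0,0,0,0,0.52]],
  ],
)

```text
time_s: 21.23
position: [0.5746, -0.1839, 0.0795]
tcp_rot: [[0.098, 0.995, 0.0], [0.995, -0.098, -0.0], [-0.0, 0.0, -1.0]]
force: [-0.6, 0.9, 0.1]
opening: 0.243
grasp_force: 0.0
```

Call:
carry_out(
  deltas=[
    [[0,0,-0.02,0,0,0,0.52],[0,0,-0.04,0,0,0,0.52],[0,0,-0.06,0,0,0,0.52],[0,0,-0.08,0,0,0,0.52],[0,0,-0.08,0,0,0,0.4],[0,0,-0.08,0,0,0,0.2],[0,0,-0.08,0,0,0,0.1],[0,0,-0.08,0,0,0,0.1],[0,0,-0.08,0,0,0,0.1],[0,0,-0.08,0,0,0,0.1]],
  ],
)

```text
time_s: 22.07
position: [0.5745, -0.1839, 0.0913]
tcp_rot: [[0.098, 0.995, 0.0], [0.995, -0.098, 0.0], [0.0, 0.0, -1.0]]
force: [1.0, -0.3, -0.1]
opening: 0.443
grasp_force: 0.0
```

Call:
carry_out(
  deltas=[
    [[0,0,-0.08,0,0,0,0.1],[0,0,-0.16,0,0,0,0.1],[0,0,-0.24,0,0,0,0.1],[0,0,-0.32,0,0,0,0.1],[0,0,-0.45,0,0,0,0.1],[0,0,-0.6,0,0,0,0.1],[0,0,-0.8,0,0,0,0.1],[0,0,-1,0,0,0,0.1],[0,0,-1,0,0,0,0.1],[0,0,-1,0,0,0,0.1]],
  ],
)

```text
time_s: 22.9
position: [0.576, -0.1846, 0.2454]
tcp_rot: [[0.098, 0.995, 0.007], [0.995, -0.098, -0.004], [-0.003, 0.007, -1.0]]
force: [-1.0, 0.4, -0.9]
opening: 0.449
grasp_force: 0.0
```

Run:
```python
from h import *
s=telemetry.read_state();print(s["position"],s["force"])
im=capture("wrist");im2=capture("scene")
K,T=cam("wrist",s);c=Rc+.036*rx
q=proj(K,T,np.array([c+.122*up+.075*ry+e*.006*rx for e in(-1,1)]));print(q)
for u,v in q:cv2.circle(im,(int(round(u)),int(round(v))),1,(0,255,0),-1)
cv2.imwrite("pics/w6.png",np.hstack([im[60:300,150:450],cv2.resize(im2[150:250,160:310],(360,240))])[:,:,::-1])
```

```text
[ 0.576  -0.1846  0.2454] [-1.0347  0.4082 -0.9307]
[[273.1147 120.0736]
 [286.8679 120.0744]]
```

View pics/w6.png

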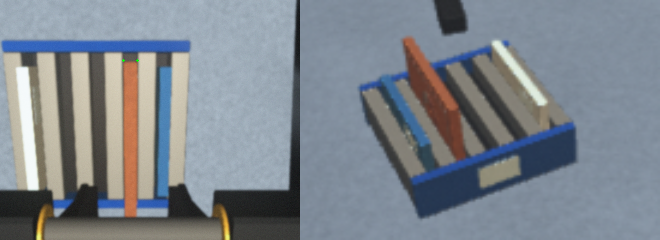

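The plaque stands upright at crop (130,140), with its top end on the predicted marks for full depth. Both tiles are still in place and the gripper is clear.

```bash
python3 -c "
from rig import job
print(job.hand_in())"
```

```text
the job is handed in; nothing more can be done
None
```

The plaque is upright and fully home on the floor of the clear slot (rack x = +36 mm), released with the gripper clear; I handed the job in at about 23 s, and no verdict came back.

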